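# Unlock the bead dish and lift it off its stand, bead in the middle

## Robot

A 6-joint arm with a two-finger parallel gripper is mounted at the origin on a cart in front of the work surface, level with it; the furniture and walls round the work are solid. World frame = base frame: x ahead of the robot, y to its left, z up, the work surface at z = 0. Lengths are in m, angles in degrees, forces in N, time in s.
With the tool pointing down it reaches from about 0.35 to 0.975 m from the base axis. Payload 7.1 kg.
Tool frame: the origin (TCP) lies midway between the tips of the shut fingers; the grasp point (between the pads) lies 19 mm behind it; z points along the fingers, y is the line along which they close (so a half turn about z gives the same grasp; the last joint's range is limited). The gripper opens to 88 mm and grips with 3 to 60 N. Pads are 20 mm wide; open, the fingers measure 115 mm over their backs; the gripper's body (75 mm by 178 mm) begins 61 mm behind the grasp point.
Start: joints at [63.14, 24.242, 93.386, -0, 62.372, -1.089], TCP at [0.272, 0.563, 0.2] pointing down, gripper open.
Joint ranges: [-172.04, 172.04], [-51.8, 120.97], [4.93, 147.93], [-75.15, 255.16], [6.16, 154.13], [-145.62, 145.62]. Speed limits (degrees/s): [136.94, 136.94, 172.46, 180, 180, 180].

## Interface

Orientations are given as [roll, pitch, yaw] about the fixed x, y, z axes, in that order (R = Rz(yaw) Ry(pitch) Rx(roll)).
In Python, from plant import r, capture, camera_info gives the robot as it stands.
- The arm moves only by the tool apply_moves, never from a script. Its argument "series" is a list of rows, each a list of 3 entries, a list of its own where there are three numbers: the turn, a rotation vector about the tool's x, y, z in units of 5 degrees (1.0 is 5 degrees), then the shift along the tool's x, y, z in units of 30 mm (1.0 is 30 mm), then the opening, from -1 (shut) to 1 (fully open). In form: [[[rx, ry, rz], [dx, dy, dz], gripper], ...]. A call has 1 to 12 rows; each row shifts and turns the commanded pose from where the row before left it, along the tool's axes as they then stand; what a row does not reach is not made up. A row lasts 1/12 s, in which the tool goes at most 41.7 mm and 7.16 degrees, less where a joint would pass 70% of its speed; a pose out of reach is approached as far as the arm can. A call is refused whole if a number of a shift passes 1 or a number of a turn 1, either way. A call with a gripper value outside its range is refused whole. The fingers move at their own pace and stop on an object; "newtons" is the grip in N (left out, the last holds). Time passes only in rows, so rows that do not move let the fingers close. It gives the time, the measured TCP pose, the force, the opening and the grip force at its end, in the units of the state.
- r.get_state(): the state, without advancing time (a new reading comes with each control period).
- capture(name): name is "scene" or "top" or "wrist"; returns the picture (384x512x3 uint8, blue, green, red); there is no depth.
- camera_info(name): a dict with "fx", "fy", "cx", "cy" (pixels), "xyz" and "rotation" of the camera in the world. Camera axes: x right, y down, z forward; pixel columns grow to the right and rows downward; lengths in m; the calibration is good to about 2 mm. The wrist camera is an equidistant fisheye: a pixel r from the principal point sees the ray r / f radians off the axis. A picture is of the moment at which its call begins: read the wrist's pose just before it. camera_info takes no time and is no camera call; for the wrist camera it gives the pose at the moment of the call.
- r.sign_off(): hands the job in; it is judged then, once.
The state is a dict: "clock": time; "q": joint angles; "joint_velocities": joint speeds; "effort": joint torques, N m; "ee_pos": TCP position; "eef_rot": TCP orientation; "ft_force": force on the tool from outside, world axes, zero at the start; "wrist_torque": the same for the moment, N m; "finger_gap": finger opening in m; "finger_force": force on a finger pad.
Only numpy, scipy, OpenCV 4.12 (cv2) and the standard library are available. Lean on these libraries where they do the work, as an engineer would, in place of code of your own. Each camera call takes 0.05 s, during which the arm holds its last target. There are 200 camera calls.

## Task

Take the bead dish off its twist-lock stand with the loose brass bead still lying in the middle of it. Draw the sliding jaw back clear of the dish's tab, turn the dish a quarter turn anticlockwise (seen from above) to free it from the socket, then lift it straight up, still at that heading, and finish holding it level and still in the gripper about 10 cm above the stand; nothing is put down or let go. Keep the dish level and the bead in its middle throughout, and leave the loose things lying about the bench where they are.

Things in the scene. Friction and masses are not known exactly. Their poses are not given: they have to be found in the camera images.
- stand: twist-lock stand screwed to the bench: grey base plate 100 x 170 x 12 mm, a round steel socket 54 mm across, and a slideway from the socket to the stand's own -y. Origin on the bench under the socket's axis, z up. Locked, the dish's frame has the stand's heading; free, it is turned 90 degrees anticlockwise about z (seen from above)
- socket (a point): centre of the socket's rim, 58 mm above the bench; the dish's underside rests here. It is a bayonet: two ledges inside hold down the dish's lugs (2 mm of lift) and let them out only when the dish is turned 90 degrees anticlockwise from locked (10 degrees off is still free). Solid stops end the turn about 5 degrees beyond either heading
- jaw (a joint): sliding dark steel jaw: 0 = forward, its prongs (13 mm apart) either side of the dish's tab so that the dish cannot turn; grows to 0.022 m as it is drawn away from the dish along the stand's -y. Starts at 0 to 0.003; the prongs pass the tab's end at 0.010, 0.016 or more is well clear. Friction about 2 N; it stays where it is left
- jaw_grip (a point): point on the centre line of the jaw's upright thumb grip, 80 mm above the bench and, with the jaw at 0, 70 mm from the socket's axis along the stand's -y. The grip is 16 mm wide across the slideway (stand's x), 22 mm along it, its top at 88 mm; above the saddle (59 mm) it is free all round but for the fork (70 mm high) on the dish side
- dish: bead dish of plain steel, about 0.2 kg, 56 mm across, rim 12.5 mm high, with a shallow hollow. Origin on its axis at its flat underside, z up. Locked by a tab 10 mm wide that sticks out to 39 mm from the axis along the dish's -y. Below, a hub 25 mm across reaches 18 mm down into the socket, with a lug under either ear
- dish_ears (a point): midway between the dish's two upright flat grip ears, on its axis 25 mm above its underside. The ears face one another across the rim on the line at -45 / +135 degrees in the dish's frame: outer faces 57 mm apart and 24 mm wide, tops 30 mm above the dish's underside. Fingers may reach down outside them as far as the underside's height
- dish_mid (a point): the middle of the dish: where the bead's centre lies when it rests in the middle, on the dish's axis 12 mm above its underside. The hollow is flat for 5 mm about the middle, then rises at 8 degrees to 12 mm, at 18 degrees to 19 mm and steeper to the rim
- ball_center (a point): centre of the loose brass bead, a plain ball 16 mm across (18 g) that rolls freely in the dish; it starts within 3 mm of the middle
- solder_spool: bystander: small blue-flanged spool of wire 43 mm across, 18 mm high, beside the stand (origin at the centre of its underside)
- charcoal_2: bystander: black charcoal block 44 x 68 x 25 mm beside the stand (origin at the centre of its underside)
- tweezers_fine: bystander: steel tweezers 156 mm long, 10 mm high, lying between robot and stand (origin at the centre of the underside)
- pliers: bystander: red-handled pliers 120 mm long, lying to the left (origin at the centre of its underside)
- flint_striker: bystander: wire flint striker 128 mm long, lying to the left (origin at the centre of its underside)
- pocket_torch: bystander: black hand torch, 51 mm across, 130 mm high, standing at the back left (origin at the centre of its underside)
- needle_file_1: bystander: needle file 160 mm long, lying at the front right (origin at the centre of its underside)

How it is judged (in metres and radians):
On the way, in this order (a step that is already met when the one before it is completed fails the run):
1. the jaw is drawn back clear of the tab (at least 12 mm) while the dish is still locked (value of joint jaw above 0.012 m and angle between the x axis of dish and the x axis of stand, either way round below 0.35 rad and z of dish in the frame of stand below 0.064 m), for 0.1 s.
2. the dish, still down on the socket, has been turned a quarter turn (within 0.2 rad) (angle between the x axis of dish and the y axis of stand, either way round below 0.2 rad and z of dish in the frame of stand below 0.066 m), for 0.1 s.
At the end, for the whole second after the job is handed in: the dish hangs in the gripper alone, 60 to 150 mm above the socket's rim and within 40 mm of its axis, a quarter turn round (0.3 rad), level (0.1 rad) and still, the bead's centre within 12 mm of the middle, the jaw still at least 12 mm back (z of dish in the frame of stand between 0.118 and 0.208 m and horizontal distance between dish and stand below 0.04 m and angle between the x axis of dish and the y axis of stand, either way round below 0.3 rad and angle between dish's own z axis and vertical below 0.1 rad and distance between ball_center and dish_mid below 0.012 m and linear speed of dish below 0.02 m/s and angular speed of dish below 0.1 rad/s and contact force between the fingers and dish above 2 N and contact force between dish and stand below 0.1 N and value of joint jaw above 0.012 m); the arm keeps its last pose, push and grip.
It fails at once if the bead leaves the middle of the dish (more than 12 mm off) (distance between ball_center and dish_mid above 0.012 m).
It fails at once if the dish is tilted by more than 0.17 rad (angle between dish's own z axis and vertical above 0.17 rad).
It fails at once if a bystander is moved by more than 20 mm (distance of any of solder_spool, charcoal_2, tweezers_fine, pliers, flint_striker, pocket_torch, needle_file_1 from where it was at the start of the episode above 0.02 m).
It also fails if it takes over 48 s, if anything falls off the work surface, if the arm or the gripper's body presses on something with over 40 N, if the wrist force passes 120 N, or if a joint passes its speed limit or range.

## Working session

There is one attempt and no reset: what is moved stays moved. The work goes in short steps, Python scripts to look and compute and a tool call to move; the robot and the scene stay as the last step left them, time stands still between calls to the robot, and variables do not carry over. Pictures are saved under pics/ and viewed, at most 10 in all, crops included, and the job is handed in when it is done.

Besides the shell and the picture viewer there is one more tool, called as name(argument=value, ...) on one line, values as JSON. apply_moves: Moves the arm, as the interface text tells. Its arguments: {"type":"object","properties":{"series":{"type":"array","items":{"type":"array"}},"newtons":{"type":"number"}},"required":["series"]}

```bash
mkdir -p pics
python3 - <<'E'
from plant import r,capture,camera_info
import cv2,numpy as np
for n in ("scene","top"):
    cv2.imwrite(f"pics/{n}0.png",capture(n)); print(n,camera_info(n))
s=r.get_state();print(s)
E
```

```text
scene {'fx': 357.75162851567876, 'fy': 357.75162851567876, 'cx': 251.42478573944575, 'cy': 187.3889665465802, 'xyz': array([-0.16183794, -0.30442958,  0.7249999 ]), 'rotation': array([-1.29800236e+02,  4.87097662e-02, -5.88305408e+01])}
top {'fx': 363.43733348840334, 'fy': 363.43733348840334, 'cx': 254.9615666830303, 'cy': 191.6960556960142, 'xyz': array([0.32995172, 0.10475457, 0.95291076]), 'rotation': array([-169.29395916,   -0.23829335,  -88.50016342])}
{'clock': 0.1, 'q': array([ 6.31385026e+01,  2.42790251e+01,  9.34271481e+01, -6.63107012e-04,
        6.23720819e+01, -1.09146327e+00]), 'joint_velocities': array([-0.07210216, -0.09932827, -0.12151232, -0.09160722,  0.07675412,
       -0.01820796]), 'effort': array([ 7.78810590e-04, -5.45620251e+01, -2.74325895e+01,  6.45236811e-02,
        1.88090274e-02, -2.37445443e-05]), 'ee_pos': array([0.27149172, 0.56236138, 0.19969   ]), 'eef_rot': array([-1.79921748e+02, -9.03669746e-04,  1.54230273e+02]), 'ft_force': array([-0.41095949, -0.22674564, -0.19432754]), 'wrist_torque': array([ 0.05102645, -0.01360093, -0.03888423]), 'finger_force': 0.0, 'finger_gap': 0.08784118731524324}
```

View pics/scene0.png

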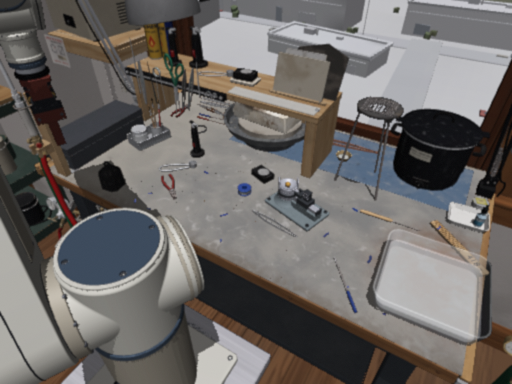

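View pics/top0.png

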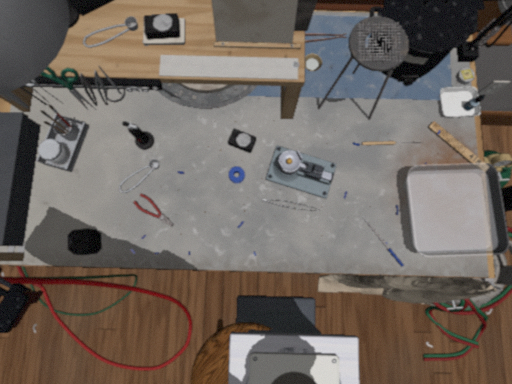

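The scene picture shows the stand at about (297,205), with the spool at (244,188), charcoal at (262,172) and tweezers at (272,222). In the top picture the dish is at (289,160) and the jaw at (320,174), with nothing tall near them. I'll enlarge both for measurement.

Run:
```python
import cv2,numpy as np
a=cv2.imread("pics/top0.png")[135:205,225:345];b=cv2.imread("pics/scene0.png")[160:240,230:340]
a=cv2.resize(a,(780,455),interpolation=cv2.INTER_CUBIC);b=cv2.resize(b,(770,560),interpolation=cv2.INTER_CUBIC)
cv2.imwrite("pics/top0c.png",a)
cv2.imwrite("pics/scene0c.png",b)
```

```text
(no output)
```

View pics/top0c.png

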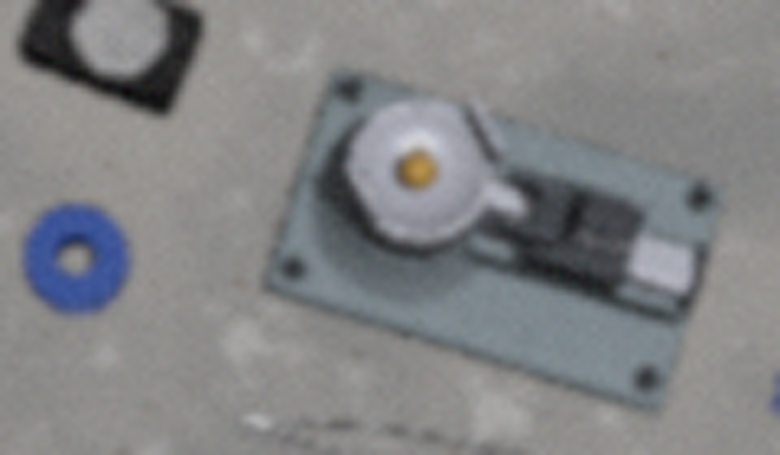

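The enlarged top view (6.5x) shows the plate's corners at crop (337,68), (718,185), (660,408) and (268,290). The bead is at (417,170), the tab points to (515,200), and the thumb grip is around (600,215).

```bash
cat > h.py <<'E'
import numpy as np,cv2
from scipy.spatial.transform import Rotation as R
from plant import r,capture,camera_info
def rays(info,px,fish=False):
    px=np.atleast_2d(px).astype(float)
    u=np.c_[(px[:,0]-info['cx'])/info['fx'],(px[:,1]-info['cy'])/info['fy']]
    if fish:
        t=np.linalg.norm(u,axis=1,keepdims=True); d=np.c_[u*np.sinc(t/np.pi),np.cos(t)]
    else: d=np.c_[u,np.ones(len(u))]
    return R.from_euler('xyz',info['rotation'],degrees=True).apply(d)
def plane(info,px,z,fish=False):
    d=rays(info,px,fish); o=np.array(info['xyz']); return o+d*((z-o[2])/d[:,2])[:,None]
def tri(o1,d1,o2,d2):
    A=sum(np.eye(3)-np.outer(d,d)/(d@d) for d in(d1,d2)); b=sum((np.eye(3)-np.outer(d,d)/(d@d))@o for o,d in((o1,d1),(o2,d2)))
    return np.linalg.solve(A,b)
def bead(im,box):
    x0,y0,x1,y1=box; hsv=cv2.cvtColor(im,cv2.COLOR_BGR2HSV)[y0:y1,x0:x1]
    m=cv2.inRange(hsv,(8,90,60),(32,255,255)); n,l,st,c=cv2.connectedComponentsWithStats(m)
    i=1+st[1:,4].argmax(); return c[i]+[x0,y0],st[i,4]
E
python3 - <<'E'
from h import *
T=camera_info("top");S=camera_info("scene")
c=np.array([(337,68),(718,185),(660,408),(268,290)])/6.5+[225,135]-.4
P=plane(T,c,.012);print(P)
e=[P[(i+1)%4]-P[i] for i in range(4)]
print([(np.linalg.norm(v)*1000,np.degrees(np.arctan2(v[1],v[0]))) for v in e])
a,na=bead(cv2.imread("pics/top0.png"),(270,145,310,180));b,nb=bead(cv2.imread("pics/scene0.png"),(275,170,305,200))
print(a,na,b,nb,plane(T,a,.07),plane(S,b,.07))
print(tri(T['xyz'],rays(T,a)[0],S['xyz'],rays(S,b)[0]))
for q in [(515,203)]: print(plane(T,np.array(q)/6.5+[225,135]-.4,.068))
E
```

```text
[[ 0.63759663  0.05084461  0.012     ]
 [ 0.59165703 -0.10682548  0.012     ]
 [ 0.49775468 -0.08197246  0.012     ]
 [ 0.54233982  0.07756172  0.012     ]]
[(np.float64(164.2263757571229), np.float64(-106.24429069079605)), (np.float64(97.13560051689198), np.float64(165.1755084476503)), (np.float64(165.64718633475567), np.float64(74.38587338026252)), (np.float64(98.9326159169934), np.float64(-15.667458960191718))]
[288.88888889 160.72222222] 18 [303.0625 172.1875] 16 [[0.57843272 0.02226772 0.07      ]] [[0.65216475 0.00675099 0.07      ]]
[0.58034793 0.00486928 0.11244312]
[[ 0.56674026 -0.01559033  0.068     ]]
```

View pics/scene0c.png

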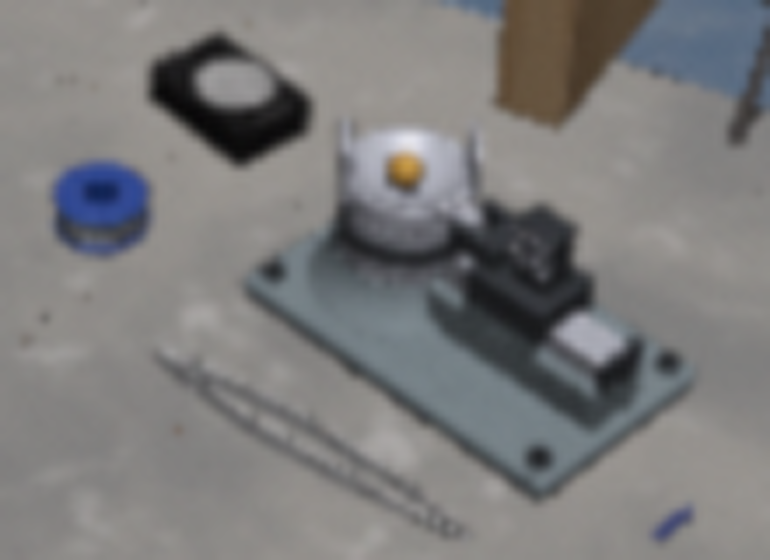

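The stand's heading is about -15.5° from its plate edges, and the tab agrees. The dish axis is near (0.578, 0.022), where the plate measures 165 x 98 mm against the 170 x 100 given. The colour mask in the scene view picked up wood instead of the bead. I'll move over the stand and look with the wrist camera.

apply_moves(series=[[[0,0,0],[-0.5,-0.4,0],1],[[0,0,0],[-0.95,-0.76,0],1],[[0,0,0],[-0.95,-0.76,0],1],[[0,0,0],[-0.95,-0.76,0],1],[[0,0,0],[-0.95,-0.76,0],1],[[0,0,0],[-0.95,-0.76,0],1],[[0,0,0],[-0.95,-0.76,0],1],[[0,0,0],[-0.95,-0.76,0],1],[[0,0,0],[-0.95,-0.76,0],1],[[0,0,0],[-0.95,-0.76,0],1],[[0,0,0],[-0.95,-0.76,0],1],[[0,0,0],[-0.95,-0.76,0],1]])

```text
clock: 1.1
ee_pos: [0.4535, 0.1816, 0.2003]
eef_rot: [-180.0, -0.0, 154.2]
ft_force: [0.4, 0.1, 0.7]
finger_gap: 0.0875
finger_force: 0.0
```

apply_moves(series=[[[0,0,0],[-0.95,-0.76,0],1],[[0,0,0],[-0.95,-0.76,0],1],[[0,0,0],[-0.95,-0.76,0],1],[[0,0,0],[-0.95,-0.76,0],1],[[0,0,0],[-0.95,-0.76,0],1],[[0,0,0],[-0.95,-0.76,0],1],[[0,0,0],[-0.5,-0.4,0],1],[[0,0,1],[0,0,0],1],[[0,0,1],[0,0,0],1],[[0,0,1],[0,0,0],1],[[0,0,1],[0,0,0],1],[[0,0,1],[0,0,0],1]])

```text
clock: 2.1
ee_pos: [0.5558, -0.0317, 0.2]
eef_rot: [-180.0, -0.0, 129.0]
ft_force: [-0.2, -0.8, 0.5]
finger_gap: 0.0876
finger_force: 0.0
```

apply_moves(series=[[[0,0,1],[0,0,0],1],[[0,0,1],[0,0,0],1],[[0,0,1],[0,0,0],1],[[0,0,1],[0,0,0],1],[[0,0,1],[0,0,0],1],[[0,0,1],[0,0,0],1],[[0,0,1],[0,0,0],1],[[0,0,1],[0,0,0],1],[[0,0,1],[0,0,0],1],[[0,0,1],[0,0,0],1],[[0,0,1],[0,0,0],1],[[0,0,0],[0,0,0],1]])

```text
clock: 3.1
ee_pos: [0.5558, -0.0315, 0.2]
eef_rot: [-180.0, 0.0, 74.1]
ft_force: [0.0, -0.3, -0.3]
finger_gap: 0.0877
finger_force: 0.0
```

Run:
```python
from h import *
i=camera_info("wrist");im=capture("wrist");cv2.imwrite("pics/w1.png",im);cv2.imwrite("pics/w1v.png",cv2.resize(im,(768,576),interpolation=cv2.INTER_CUBIC));print(i);s=r.get_state();print(s['clock'],s['ee_pos'],s['eef_rot'],s['q'])
np.save("w1.npy",i,allow_pickle=True)
```

```text
{'fx': 297.3186396354542, 'fy': 297.3186396354542, 'cx': 254.66939377912067, 'cy': 189.70197452616415, 'xyz': array([0.57399384, 0.03556608, 0.38388141]), 'rotation': array([ 1.65127439e+02, -1.57646251e-02, -1.59135594e+01])}
3.15 [ 0.55585517 -0.03152569  0.20008436] [-1.79965568e+02  9.39215529e-03  7.43202698e+01] [-4.46932767e+00  1.85773064e+01  1.02112125e+02 -2.92803865e-03
  5.93461703e+01  1.12118990e+01]
```

View pics/w1v.png

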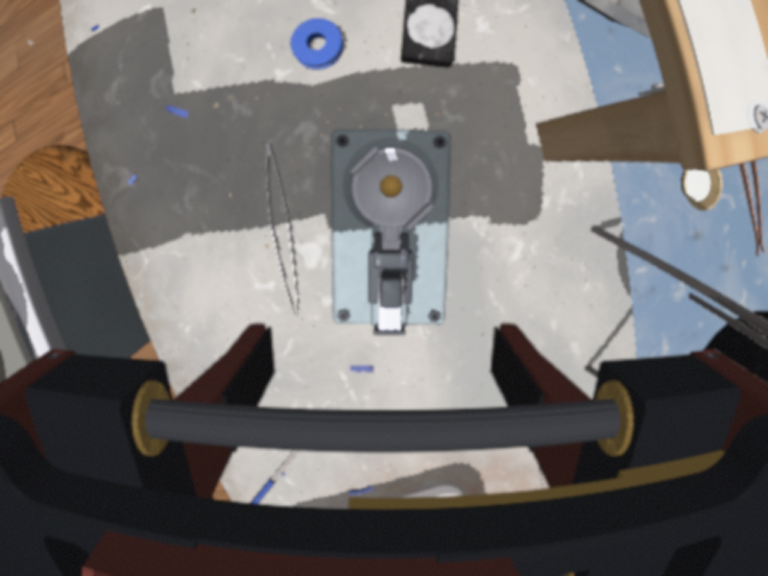

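The wrist view (1.5x) shows the plate upright at (333–448, 130–323) and the bead at (391,186). The ears lie at upper left (362,162) and lower right (418,212). The tab is at (391,232) in the fork, and the grip is at about (392,285). I'll measure on a crop.

Run:
```python
from h import *
im=cv2.imread("pics/w1.png");i=np.load("w1.npy",allow_pickle=True).item()
b,n=bead(im,(240,105,280,140));print(b,n,plane(i,b,.07,1))
cv2.imwrite("pics/w1c.png",cv2.resize(im[80:225,210:310],(540,783)[:2] if 0 else (410,594),interpolation=cv2.INTER_CUBIC))
```

```text
[260.15942029 123.74637681] 138 [[0.57636218 0.02257499 0.07      ]]
```

View pics/w1c.png

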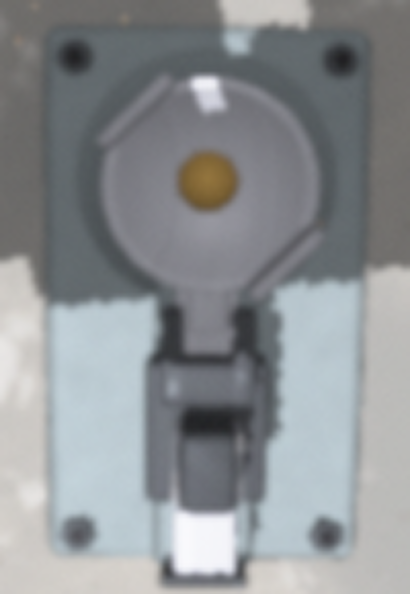

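The crop (4.1x) shows screws at (74,57), (341,59), (79,533) and (325,534), and the rim from x=101 to 321. The ears' outer faces run (100,142)-(168,78) and (253,297)-(322,230). The grip top is at x 180-242, y about 420-510.

Run:
```python
from h import *
i=np.load("w1.npy",allow_pickle=True).item()
f=lambda p,z:plane(i,np.array(p)/4.1+[210,80]-.4,z,1)[:,:2]
sc=f([(74,57),(341,59),(79,533),(325,534)],.012)
ang=lambda v:np.degrees(np.arctan2(v[1],v[0]))
print("screws",sc.round(4),"yaw",ang(sc[1]-sc[0]),ang(sc[3]-sc[2]),ang(sc[0]-sc[2])-90,ang(sc[1]-sc[3])-90, "mid",sc.mean(0))
e=f([(100,142),(168,78),(253,297),(322,230)],.087)
print("ear ang",ang(e[1]-e[0])-45,ang(e[3]-e[2])-45,"mids",e[:2].mean(0),e[2:].mean(0),"gap",np.linalg.norm(e[:2].mean(0)-e[2:].mean(0)),"centre",e.mean(0))
rm=f([(101,184),(321,184)],.0705);print("rim",rm.mean(0),np.linalg.norm(rm[0]-rm[1]))
g=f([(180,470),(242,470),(211,432),(211,510)],.088);print("grip",g,np.linalg.norm(g[0]-g[1]))
a=np.radians(-15.7);ax=np.array([np.cos(a),np.sin(a)]);ay=np.array([-ax[1],ax[0]])
c=e.mean(0);print("grip pred",c-.07*ay,"in stand", (g-c)@ax,(g-c)@ay, "tab",(f([(182,330),(240,330)],.066)-c)@ax)
```

```text
screws [[ 0.5486  0.0679]
 [ 0.626   0.0456]
 [ 0.5067 -0.0763]
 [ 0.583  -0.0984]] yaw -16.11942054414218 -16.203539265432592 -16.206032283004333 -16.613219125345296 mid [ 0.56609993 -0.01531243]
ear ang -17.61580893183396 -15.993785596384448 mids [0.56398516 0.04482015] [ 0.58963107 -0.00144333] gap 0.05289632991455454 centre [0.57680812 0.02168841]
rim [0.57716152 0.02175964] 0.0563242397348917
grip [[ 0.55003791 -0.04435283]
 [ 0.56508283 -0.04864729]
 [ 0.56021161 -0.03698661]
 [ 0.55471506 -0.05669373]] 0.015645830397806187
grip pred [ 0.55786609 -0.04570001] in stand [-7.90066791e-03  7.74503532e-03 -9.98337334e-05 -5.85571842e-05] [-0.07082139 -0.07088447 -0.06097698 -0.08143623] tab [-0.00730259  0.00800233]
```

The points agree with the given sizes: rim 56.3 mm, grip 15.6 mm wide at y≈-71 mm, and a heading of -16.2°. The axis is at (0.577, 0.0217). Next I'll go down on the jaw grip.

apply_moves(series=[[[0,0,0.1],[-0.25,0.1,0],1],[[0,0,0],[-0.25,0.09,0],1],[[0,0,0],[0,0,0.5],1],[[0,0,0],[0,0,0.9],1],[[0,0,0],[0,0,0.9],0.4],[[0,0,0],[0,0,0.9],0.2],[[0,0,0],[0,0,0.8],0],[[0,0,0],[0,0,0.4],0],[[0,0,0],[0,0,0],0]], newtons=15)

```text
clock: 3.9
ee_pos: [0.5555, -0.0479, 0.0658]
eef_rot: [-179.7, 0.1, 73.8]
ft_force: [-0.5, 0.4, 0.8]
finger_gap: 0.0579
finger_force: 0.0
```

apply_moves(series=[[[0,0,0],[0,0,0],-0.4],[[0,0,0],[0,0,0],-1],[[0,0,0],[0,0,0],-1],[[0,0,0],[0,0,0],-1],[[0,0,0],[0,0,0],-1],[[0,0,0],[0,0,0],-1]])

```text
clock: 4.4
ee_pos: [0.5578, -0.0475, 0.0691]
eef_rot: [179.9, -0.0, 73.7]
ft_force: [0.4, 0.2, -0.3]
finger_gap: 0.0179
finger_force: 0.0
```

apply_moves(series=[[[0,0,0],[0,0,0],-1],[[0,0,0],[0,0,0],-1],[[0,0,0],[0,0,0],-1],[[0,0,0],[0,0,0],-1]])

```text
clock: 4.73
ee_pos: [0.5574, -0.0475, 0.0684]
eef_rot: [-180.0, 0.0, 73.7]
ft_force: [0.2, -0.8, -0.3]
finger_gap: 0.0004
finger_force: 0.0
```

The fingers shut on nothing, so I'll look.

Run:
```python
from h import *
i=camera_info("wrist");im=capture("wrist");cv2.imwrite("pics/w2.png",im);np.save("w2.npy",i,allow_pickle=True)
t=capture("scene")
cv2.imwrite("pics/w2v.png",np.vstack([cv2.resize(im[60:260,130:390],(416,320),interpolation=cv2.INTER_CUBIC),cv2.resize(t[160:240,230:334],(416,280),interpolation=cv2.INTER_CUBIC)]));print(i['xyz'])
```

```text
[0.57584749 0.01947674 0.25220401]
```

View pics/w2v.png

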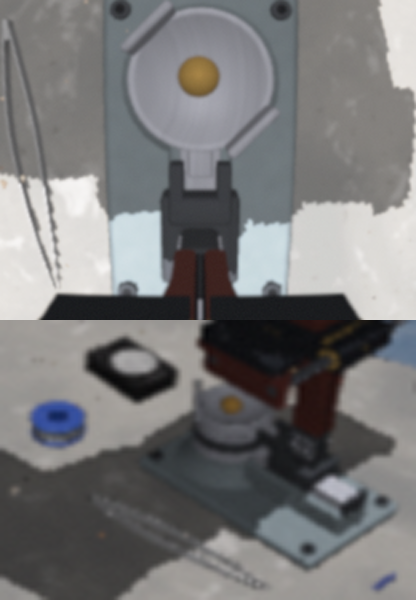

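The fingers sit right behind the dark block in both views. I'll project the expected points into the pictures to see which part is the grip.

Run:
```python
from h import *
i=np.load("w2.npy",allow_pickle=True).item();i1=np.load("w1.npy",allow_pickle=True).item();S=camera_info("scene")
a=np.radians(-16.2);M=np.array([[np.cos(a),-np.sin(a),0],[np.sin(a),np.cos(a),0],[0,0,1]]);o=np.array([.577,.0217,0])
def proj(c,p,fish):
    d=R.from_euler('xyz',c['rotation'],degrees=True).inv().apply(p-np.array(c['xyz']))
    k=1/d[2] if not fish else (lambda n:np.arctan2(n,d[2])/n)(np.hypot(d[0],d[1]))
    return np.array([c['cx']+c['fx']*d[0]*k,c['cy']+c['fy']*d[1]*k])
for n,p in dict(gripfront_top=(0,-.060,.088),gripback_top=(0,-.082,.088),gripL=(-.008,-.071,.088),gripR=(.008,-.071,.088),front_bot=(0,-.060,.07),tip_now=(0,-.072,.068),tip_front=(0,-.062,.068)).items():
    w=o+M@np.array(p)
    print(n,"w1c",((proj(i1,w,1)-[210,80]+.4)*4.1).round(),"w2v",((proj(i,w,1)-[130,60])*1.6).round(),"sc",((proj(S,w,0)-[230,160])*4+[0,320]).round(),"sc0c",((proj(S,w,0)-[230,160])*7).round())
print(r.get_state()['ee_pos'],proj(S,r.get_state()['ee_pos'],0))
```

```text
gripfront_top w1c [210. 428.] w2v [200. 244.] sc [295. 437.] sc0c [516. 204.]
gripback_top w1c [209. 512.] w2v [200. 299.] sc [319. 452.] sc0c [559. 231.]
gripL w1c [178. 470.] w2v [179. 272.] sc [299. 449.] sc0c [524. 226.]
gripR w1c [241. 470.] w2v [222. 272.] sc [315. 439.] sc0c [550. 208.]
front_bot w1c [209. 412.] w2v [200. 230.] sc [292. 456.] sc0c [512. 238.]
tip_now w1c [208. 454.] w2v [200. 256.] sc [305. 467.] sc0c [534. 257.]
tip_front w1c [208. 417.] w2v [200. 233.] sc [294. 460.] sc0c [515. 245.]
[ 0.55739403 -0.04749353  0.06833718] [306.41147035 196.50142953]
```

Run:
```python
from h import *
t=capture("scene");w=capture("wrist");p=capture("top")
f=lambda a,s:cv2.resize(a,s,interpolation=cv2.INTER_CUBIC)
cv2.imwrite("pics/z3.png",np.hstack([f(t[165:225,275:335],(400,400)),f(w[170:240,220:290],(400,400))]))
print(r.get_state()['finger_gap'],r.get_state()['ee_pos'],r.get_state()['q'])
```

```text
0.0005774406780416193 [ 0.55737012 -0.04751329  0.06830797] [-6.09158991e+00  2.95238815e+01  1.06371447e+02  5.11526013e-04
  4.41131482e+01  1.01792233e+01]
```

View pics/z3.png

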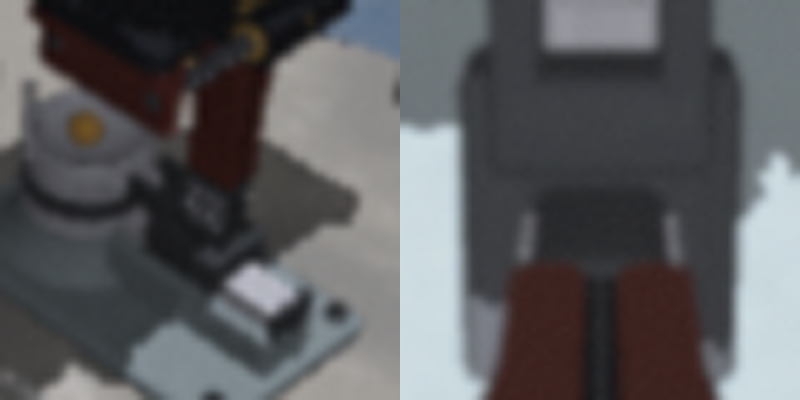

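Left: the red finger ends at about (215,190), level with the grip's top. Right: the shut fingers (510-700, 265+) seem to sit over the grip, with its dark front face at (535-665, 190-265) in full view. The tips look higher than the TCP suggests. I'll check this with the open-finger tips from w1, which are 88 mm apart.

Run:
```python
from h import *
i=np.load("w1.npy",allow_pickle=True).item();tcp=np.array([.55586,-.03153,.20008]);Rt=R.from_euler('xyz',[-179.966,.009,74.32],degrees=True)
o=Rt.inv().apply(np.array(i['xyz'])-tcp);print("cam in tool",o)
d=Rt.inv().apply(rays(i,np.array([(247,324),(271,327),(258,323),(493,326),(507,323),(518,323)])/1.5,1))
for v in d:
    print(v.round(3),[ (z,(o+v*(z-o[2])/v[2]).round(4)[:2]) for z in (-.019,0.)])
# shut now
i2=camera_info("wrist");s=r.get_state();R2=R.from_euler('xyz',s['eef_rot'],degrees=True)
d=R2.inv().apply(rays(i2,np.array([(510,265),(585,265),(618,265),(692,265),(535,265),(665,265),(535,190),(665,190)])/5.714+[220,170],1));o=R2.inv().apply(np.array(i2['xyz'])-s['ee_pos'])
for v in d: print([ (z,(o+v*(z-o[2])/v[2]).round(4)[:2]) for z in (-.02,0.)])
```

```text
cam in tool [ 0.06947124 -0.00078375 -0.18381189]
[-0.327 -0.298  0.897] [(-0.019, array([ 0.0094, -0.0556])), (0.0, array([ 0.0025, -0.0619]))]
[-0.337 -0.247  0.909] [(-0.019, array([ 0.0083, -0.0455])), (0.0, array([ 0.0012, -0.0507]))]
[-0.327 -0.275  0.904] [(-0.019, array([ 0.0099, -0.0508])), (0.0, array([ 0.0031, -0.0566]))]
[-0.337  0.245  0.909] [(-0.019, array([0.0083, 0.0437])), (0.0, array([0.0013, 0.0488]))]
[-0.329  0.276  0.903] [(-0.019, array([0.0095, 0.0495])), (0.0, array([0.0026, 0.0553]))]
[-0.327  0.299  0.896] [(-0.019, array([0.0094, 0.0542])), (0.0, array([0.0024, 0.0606]))]
[(-0.02, array([0.0096, 0.0315])), (0.0, array([0.0023, 0.0355]))]
[(-0.02, array([0.0095, 0.0395])), (0.0, array([0.0022, 0.0445]))]
[(-0.02, array([0.0095, 0.0431])), (0.0, array([0.0021, 0.0485]))]
[(-0.02, array([0.0093, 0.0513])), (0.0, array([0.002 , 0.0577]))]
[(-0.02, array([0.0096, 0.0342])), (0.0, array([0.0023, 0.0385]))]
[(-0.02, array([0.0094, 0.0483])), (0.0, array([0.0021, 0.0543]))]
[(-0.02, array([0.0178, 0.0337])), (0.0, array([0.0115, 0.0379]))]
[(-0.02, array([0.0177, 0.0476])), (0.0, array([0.0114, 0.0535]))]
```

Both checks agree: the visible finger tips sit about 19 mm above the reported TCP. At TCP height the open gap would come out as 99 mm instead of 88. The fingers therefore closed just over the grip's top. I'll open, go about 20 mm lower while watching the force, and close again.

apply_moves(series=[[[0,0,0],[0,0,-0.1],0],[[0,0,0],[0,0,0],0],[[0,0,0],[0,0,0],0],[[0,0,0],[0,0,0],0],[[0,0,0],[0,0,0],0],[[0,0,0],[0,0,0],0],[[0,0,0],[0,0,0.2],0],[[0,0,0],[0,0,0.2],0],[[0,0,0],[0,0,0.2],0],[[0,0,0],[0,0,0.15],0],[[0,0,0],[0,0,0],0]])

```text
clock: 5.9
ee_pos: [0.5564, -0.0474, 0.0474]
eef_rot: [-179.9, 0.0, 73.7]
ft_force: [0.1, 0.4, -0.7]
finger_gap: 0.044
finger_force: 0.0
```

apply_moves(series=[[[0,0,0],[0,0,0],-0.6],[[0,0,0],[0,0,0],-1],[[0,0,0],[0,0,0],-1],[[0,0,0],[0,0,0],-1],[[0,0,0],[0,0,0],-1],[[0,0,0],[0,0,0],-1],[[0,0,0],[0,0,0],-1]])

```text
clock: 6.48
ee_pos: [0.5573, -0.0475, 0.0491]
eef_rot: [-180.0, -0.0, 73.7]
ft_force: [-1.7, 0.2, 2.9]
finger_gap: 0.0159
finger_force: 15.0
```

The grip is held at 15.9 mm with 15 N. Now I'll draw the jaw back about 19 mm.

apply_moves(series=[[[0,0,0],[-0.04,0,0],-1],[[0,0,0],[-0.08,0,0],-1],[[0,0,0],[-0.08,0,0],-1],[[0,0,0],[-0.08,0,0],-1],[[0,0,0],[-0.08,0,0],-1],[[0,0,0],[-0.08,0,0],-1],[[0,0,0],[-0.08,0,0],-1],[[0,0,0],[-0.08,0,0],-1],[[0,0,0],[-0.04,0,0],-1],[[0,0,0],[0,0,0],-1],[[0,0,0],[0,0,0],-1],[[0,0,0],[0,0,0],-1]])

```text
clock: 7.48
ee_pos: [0.5517, -0.0662, 0.0491]
eef_rot: [-180.0, 0.0, 73.7]
ft_force: [-2.9, 0.8, 5.1]
finger_gap: 0.0163
finger_force: 15.0
```

The jaw moved 19.5 mm. Release, rise, and line up over the dish.

apply_moves(series=[[[0,0,0],[0,0,0],-0.3],[[0,0,0],[0,0,0],-0.1],[[0,0,0],[0,0,0],0],[[0,0,0],[0,0,0],0],[[0,0,0],[0,0,0],0],[[0,0,0],[0,0,-0.3],0],[[0,0,0],[0,0,-0.8],0],[[0,0,0],[0,0,-0.8],1],[[0,0,0],[0,0,-0.8],1],[[0,0,0],[0,0,-0.6],1],[[0,0,0],[0.3,0,0],1],[[0,0,0],[0.75,0,0],1]])

```text
clock: 8.48
ee_pos: [0.5615, -0.0368, 0.1494]
eef_rot: [179.8, -0.0, 73.6]
ft_force: [-0.3, -0.6, -1.0]
finger_gap: 0.0737
finger_force: 0.0
```

apply_moves(series=[[[0,0,0],[1.0,0,0],1],[[0,0,0],[0.75,0,0],1],[[0,0,0],[0.25,0,0],1],[[0,0,1],[0,0,0],1],[[0,0,1],[0,0,0],1],[[0,0,1],[0,0,0],1],[[0,0,1],[0,0,0],1],[[0,0,1],[0,0,0],1],[[0,0,1],[0,0,0],1],[[0,0,1],[0,0,0],1],[[0,0,1],[0,0,0],1],[[0,0,1],[0,0,0],1]])

```text
clock: 9.48
ee_pos: [0.5771, 0.0217, 0.1473]
eef_rot: [-180.0, 0.1, 28.5]
ft_force: [-0.0, -0.2, 0.6]
finger_gap: 0.0879
finger_force: 0.0
```

apply_moves(series=[[[0,0,0],[0,0,0],1],[[0,0,0],[0,0,0],1],[[0,0,0],[0,0,0],1]])

```text
clock: 9.73
ee_pos: [0.5774, 0.0218, 0.1476]
eef_rot: [-180.0, 0.0, 28.9]
ft_force: [0.3, -0.5, -0.9]
finger_gap: 0.088
finger_force: 0.0
```

Run:
```python
from h import *
s=r.get_state();i=camera_info("wrist");im=capture("wrist");cv2.imwrite("pics/w4.png",im);np.save("w4.npy",i,allow_pickle=True)
print(s['clock'],s['ee_pos'],s['eef_rot'],i['xyz'])
cv2.imwrite("pics/w4c.png",cv2.resize(im[120:270,150:350],(800,600),interpolation=cv2.INTER_CUBIC))
```

```text
9.7333 [0.57743378 0.02179551 0.14760501] [-1.79989575e+02  2.68027477e-02  2.88693280e+01] [0.63741896 0.05558672 0.33140196]
```

View pics/w4c.png

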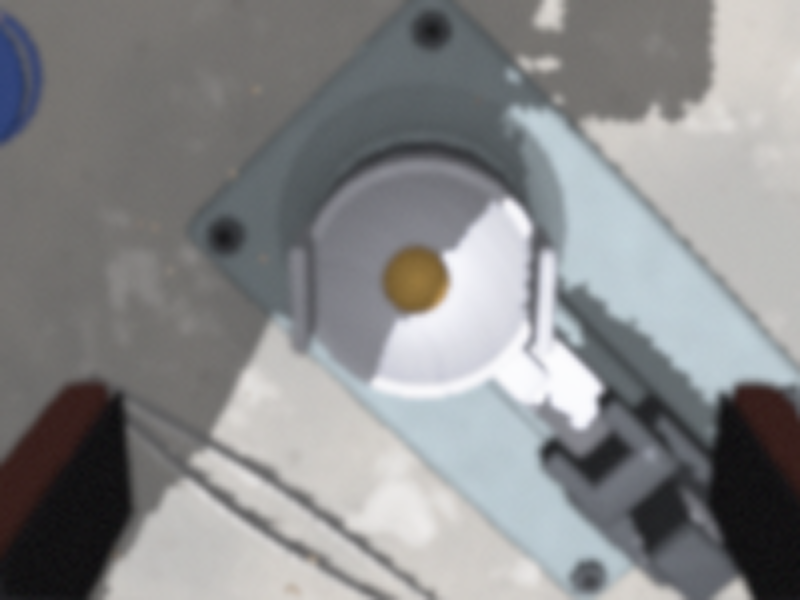

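The 4x wrist crop shows the jaw clear of the tab and the bead at (416,280). The ears stand parallel to the fingers: left outer edge x≈290, right about 555, y 247-351. I'll work out the offset.

Run:
```python
from h import *
i=np.load("w4.npy",allow_pickle=True).item();t=np.array([.57743,.0218,.1476]);Rt=R.from_euler('xyz',[180,0,28.87],degrees=True)
f=lambda p,z:Rt.inv().apply(plane(i,np.array(p)/4+[150,120]-.4,z,1)-t)[:,:2].round(4)
e=f([(289,248),(293,352),(557,247),(552,350)],.088);print(e,e.mean(0))
im=cv2.imread("pics/w4.png");b,n=bead(im,(230,170,275,215));print(n,Rt.inv().apply(plane(i,b,.07,1)-t))
print("rim",f([(312,280),(537,280),(423,398),(423,155)],.0705))
s=f([(431,30),(225,236),(588,577)],.012);print(s)
v=s[0]-s[1];print(np.degrees(np.arctan2(v[1],v[0])),np.degrees(np.arctan2(*(s[2]-s[1])[::-1])))
```

```text
[[ 0.0114 -0.028 ]
 [-0.0117 -0.0278]
 [ 0.0117  0.0286]
 [-0.0112  0.0282]] [5.0e-05 2.5e-04]
180 [[-0.0002009  -0.00136084  0.0776    ]]
rim [[-0.0002 -0.0249]
 [-0.0002  0.0263]
 [-0.0287  0.0004]
 [ 0.0285  0.0003]]
[[ 0.0534  0.0026]
 [-0.003  -0.0544]
 [-0.1098  0.0513]]
45.303149443714126 135.296587268396
```

The dish is centred within 0.3 mm and the heading is right. Now I'll descend so the tips reach about z 0.064, and grip the ears.

apply_moves(series=[[[0,0,0],[0,0,0.3],1],[[0,0,0],[0,0,0.6],1],[[0,0,0],[0,0,0.6],1],[[0,0,0],[0,0,0.5],1],[[0,0,0],[0,0,0.4],1],[[0,0,0],[0,0,0.4],1],[[0,0,0],[0,0,0.3],1],[[0,0,0],[0,0,0.2],1],[[0,0,0],[0,0,0.1],1],[[0,0,0],[0,0,0],1],[[0,0,0],[0,0,0],0.5]], newtons=15)

```text
clock: 10.7
ee_pos: [0.578, 0.0219, 0.0462]
eef_rot: [180.0, -0.0, 28.7]
ft_force: [-0.4, -0.0, 0.3]
finger_gap: 0.084
finger_force: 0.0
```

apply_moves(series=[[[0,0,0],[0,0,0],0.4],[[0,0,0],[0,0,0],0.35],[[0,0,0],[0,0,0],0.3],[[0,0,0],[0,0,0],0.25],[[0,0,0],[0,0,0],0.2],[[0,0,0],[0,0,0],0.1],[[0,0,0],[0,0,0],0],[[0,0,0],[0,0,0],0],[[0,0,0],[0,0,0],0],[[0,0,0],[0,0,0],0]])

```text
clock: 11.53
ee_pos: [0.5779, 0.0219, 0.0462]
eef_rot: [180.0, -0.0, 28.7]
ft_force: [-0.5, -0.6, 5.5]
finger_gap: 0.0571
finger_force: 15.0
```

```bash
cat > chk.py <<'E'
from h import *
s=r.get_state();i=camera_info("wrist");im=capture("wrist")
Rt=R.from_euler('xyz',s['eef_rot'],degrees=True)
b,n=bead(im,(200,130,310,260));z=s['ee_pos'][2]+.0255
print("bead in tool mm",(Rt.inv().apply(plane(i,b,z,1)-s['ee_pos'])*1000).round(1),n,{k:np.round(s[k],4) for k in('clock','ee_pos','eef_rot','q','ft_force','wrist_torque','finger_gap','finger_force')})
E
python3 chk.py
```

```text
bead in tool mm [[ -0.   -1.5 -25.5]] 493 {'clock': np.float64(11.5333), 'ee_pos': array([0.5779, 0.0219, 0.0462]), 'eef_rot': array([ 1.799849e+02, -2.450000e-02,  2.872870e+01]), 'q': array([ 9.888000e-01,  3.274330e+01,  1.043324e+02, -2.900000e-03,
        4.289560e+01,  6.226220e+01]), 'ft_force': array([-0.4649, -0.6323,  5.5048]), 'wrist_torque': array([-0.1664,  0.2693,  0.0052]), 'finger_gap': np.float64(0.0571), 'finger_force': np.float64(14.9985)}
```

The ears are gripped at 57.1 mm and the bead is 1.5 mm off centre. Now I'll turn it anticlockwise at about 30°/s.

apply_moves(series=[[[0,0,0],[0,0,0],0],[[0,0,-0.1],[0,0,-0.01],0],[[0,0,-0.3],[0,0,0],0],[[0,0,-0.5],[0,0,0],0],[[0,0,-0.5],[0,0,0],0],[[0,0,-0.5],[0,0,0],0],[[0,0,-0.5],[0,0,0],0],[[0,0,-0.5],[0,0,0],0],[[0,0,-0.5],[0,0,0],0],[[0,0,-0.3],[0,0,0],0],[[0,0,-0.1],[0,0,0],0],[[0,0,0],[0,0,0],0]], newtons=25)

```text
clock: 12.58
ee_pos: [0.5779, 0.0219, 0.0462]
eef_rot: [180.0, -0.0, 47.7]
ft_force: [0.7, -0.2, 2.9]
finger_gap: 0.0566
finger_force: 25.0
```

```bash
python3 chk.py
```

```text
bead in tool mm [[  0.1  -1.7 -25.5]] 493 {'clock': np.float64(12.5833), 'ee_pos': array([0.5779, 0.0219, 0.0462]), 'eef_rot': array([ 1.799841e+02, -1.430000e-02,  4.773520e+01]), 'q': array([ 9.921000e-01,  3.274090e+01,  1.043337e+02, -7.000000e-04,
        4.290390e+01,  4.325740e+01]), 'ft_force': array([ 0.7466, -0.1954,  2.8761]), 'wrist_torque': array([-0.0064,  0.0994,  0.0543]), 'finger_gap': np.float64(0.0566), 'finger_force': np.float64(24.997)}
```

apply_moves(series=[[[0,0,-0.2],[0,0,0],0],[[0,0,-0.4],[0,0,0],0],[[0,0,-0.5],[0,0,0],0],[[0,0,-0.5],[0,0,0],0],[[0,0,-0.5],[0,0,0],0],[[0,0,-0.5],[0,0,0],0],[[0,0,-0.5],[0,0,0],0],[[0,0,-0.5],[0,0,0],0],[[0,0,-0.5],[0,0,0],0],[[0,0,-0.5],[0,0,0],0],[[0,0,-0.4],[0,0,0],0],[[0,0,-0.2],[0,0,0],0]])

```text
clock: 13.63
ee_pos: [0.5778, 0.0219, 0.0463]
eef_rot: [180.0, -0.0, 73.8]
ft_force: [-0.1, -0.3, 3.6]
finger_gap: 0.0566
finger_force: 25.0
```

apply_moves(series=[[[0,0,-0.3],[0,0,0],0],[[0,0,-0.5],[0,0,0],0],[[0,0,-0.5],[0,0,0],0],[[0,0,-0.5],[0,0,0],0],[[0,0,-0.5],[0,0,0],0],[[0,0,-0.5],[0,0,0],0],[[0,0,-0.5],[0,0,0],0],[[0,0,-0.5],[0,0,0],0],[[0,0,-0.5],[0,0,0],0],[[0,0,-0.5],[0,0,0],0],[[0,0,-0.4],[0,0,0],0],[[0,0,-0.2],[0,0,0],0]])

```text
clock: 14.63
ee_pos: [0.5778, 0.0219, 0.0463]
eef_rot: [180.0, 0.0, 100.8]
ft_force: [-0.3, -0.1, 2.9]
finger_gap: 0.057
finger_force: 25.0
```

apply_moves(series=[[[0,0,-0.3],[0,0,0],0],[[0,0,-0.5],[0,0,0],0],[[0,0,-0.5],[0,0,0],0],[[0,0,-0.5],[0,0,0],0],[[0,0,-0.5],[0,0,0],0],[[0,0,-0.5],[0,0,0],0],[[0,0,-0.5],[0,0,0],0],[[0,0,-0.3],[0,0,0],0],[[0,0,-0.1],[0,0,0],0],[[0,0,0],[0,0,0],0],[[0,0,0],[0,0,0],0],[[0,0,0],[0,0,0],0]])

```text
clock: 15.63
ee_pos: [0.5778, 0.0219, 0.0463]
eef_rot: [180.0, 0.0, 119.2]
ft_force: [0.3, 0.4, 4.1]
finger_gap: 0.057
finger_force: 25.0
```

```bash
python3 chk.py
```

```text
bead in tool mm [[  1.2  -1.9 -25.5]] 492 {'clock': np.float64(15.6333), 'ee_pos': array([0.5778, 0.0219, 0.0463]), 'eef_rot': array([1.799895e+02, 9.000000e-03, 1.191991e+02]), 'q': array([ 9.938000e-01,  3.273750e+01,  1.043365e+02, -4.400000e-03,
        4.291240e+01, -2.820210e+01]), 'ft_force': array([0.3125, 0.4147, 4.1005]), 'wrist_torque': array([-0.0441, -0.1148, -0.0022]), 'finger_gap': np.float64(0.057), 'finger_force': np.float64(24.9977)}
```

The turn is done with low torque and the bead still centred. I'll lift a few millimetres first and check the force.

apply_moves(series=[[[0,0,0],[0,0,-0.02],0],[[0,0,0],[0,0,-0.04],0],[[0,0,0],[0,0,-0.05],0],[[0,0,0],[0,0,-0.05],0],[[0,0,0],[0,0,-0.05],0],[[0,0,0],[0,0,-0.04],0],[[0,0,0],[0,0,-0.02],0],[[0,0,0],[0,0,0],0]])

```text
clock: 16.35
ee_pos: [0.5778, 0.0219, 0.0545]
eef_rot: [180.0, 0.0, 119.2]
ft_force: [-0.2, -1.1, -3.0]
finger_gap: 0.0564
finger_force: 25.0
```

```bash
python3 chk.py
```

```text
bead in tool mm [[  1.3  -2.  -25.5]] 492 {'clock': np.float64(16.35), 'ee_pos': array([0.5778, 0.0219, 0.0545]), 'eef_rot': array([1.799874e+02, 7.300000e-03, 1.192271e+02]), 'q': array([ 9.911000e-01,  3.198550e+01,  1.042121e+02, -6.000000e-04,
        4.378780e+01, -2.823550e+01]), 'ft_force': array([-0.1592, -1.0528, -2.9811]), 'wrist_torque': array([-0.0252,  0.0111, -0.0295]), 'finger_gap': np.float64(0.0564), 'finger_force': np.float64(24.9975)}
```

It's free: 8 mm up, the load is only the dish's weight. Lifting the rest of the way to about 10 cm.

apply_moves(series=[[[0,0,0],[0,0,-0.05],0],[[0,0,0],[0,0,-0.1],0],[[0,0,0],[0,0,-0.15],0],[[0,0,0],[0,0,-0.15],0],[[0,0,0],[0,0,-0.15],0],[[0,0,0],[0,0,-0.15],0],[[0,0,0],[0,0,-0.15],0],[[0,0,0],[0,0,-0.15],0],[[0,0,0],[0,0,-0.15],0],[[0,0,0],[0,0,-0.15],0],[[0,0,0],[0,0,-0.15],0],[[0,0,0],[0,0,-0.15],0]])

```text
clock: 17.4
ee_pos: [0.5777, 0.0219, 0.1042]
eef_rot: [-180.0, 0.0, 119.2]
ft_force: [-0.4, -0.0, -2.6]
finger_gap: 0.0566
finger_force: 25.0
```

apply_moves(series=[[[0,0,0],[0,0,-0.15],0],[[0,0,0],[0,0,-0.15],0],[[0,0,0],[0,0,-0.15],0],[[0,0,0],[0,0,-0.15],0],[[0,0,0],[0,0,-0.15],0],[[0,0,0],[0,0,-0.15],0],[[0,0,0],[0,0,-0.15],0],[[0,0,0],[0,0,-0.15],0],[[0,0,0],[0,0,-0.1],0],[[0,0,0],[0,0,-0.05],0],[[0,0,0],[0,0,0],0],[[0,0,0],[0,0,0],0]])

```text
clock: 18.4
ee_pos: [0.5776, 0.0219, 0.1442]
eef_rot: [-180.0, 0.0, 119.2]
ft_force: [-0.6, -0.1, -2.7]
finger_gap: 0.0568
finger_force: 25.0
```

apply_moves(series=[[[0,0,0],[0,0,0],0],[[0,0,0],[0,0,0],0],[[0,0,0],[0,0,0],0],[[0,0,0],[0,0,0],0],[[0,0,0],[0,0,0],0],[[0,0,0],[0,0,0],0]])

```text
clock: 18.9
ee_pos: [0.5776, 0.0219, 0.1442]
eef_rot: [-180.0, -0.0, 119.2]
ft_force: [0.9, 0.4, -2.9]
finger_gap: 0.0564
finger_force: 25.0
```

```bash
python3 chk.py
python3 - <<'E'
from h import *
f=lambda a,s:cv2.resize(a,s,interpolation=cv2.INTER_CUBIC)
cv2.imwrite("pics/end.png",np.hstack([f(capture("wrist")[100:300,150:350],(400,400)),f(capture("scene")[140:240,250:350],(400,400))]))
E
```

```text
bead in tool mm [[  1.2  -1.9 -25.5]] 495 {'clock': np.float64(18.9), 'ee_pos': array([0.5776, 0.0219, 0.1442]), 'eef_rot': array([-1.799934e+02, -2.200000e-03,  1.192309e+02]), 'q': array([ 9.899000e-01,  2.439660e+01,  1.018266e+02, -1.500000e-03,
        5.378370e+01, -2.824010e+01]), 'ft_force': array([ 0.8805,  0.4324, -2.938 ]), 'wrist_torque': array([-0.0635,  0.0793,  0.0133]), 'finger_gap': np.float64(0.0564), 'finger_force': np.float64(24.9974)}
```

View pics/end.png

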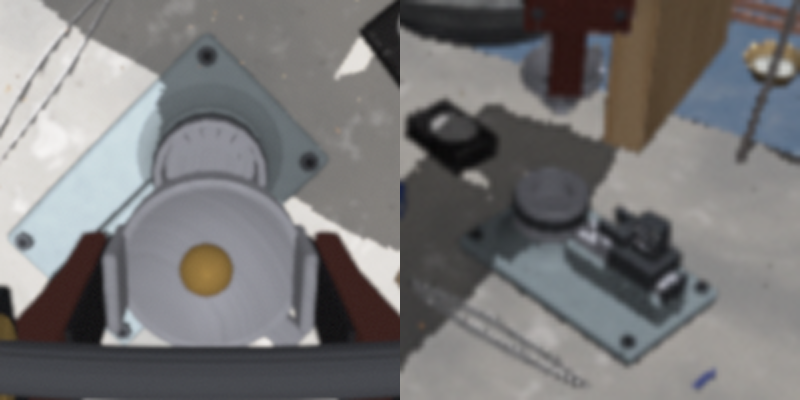

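The left half shows the dish held level between the fingers with the bead in the middle at (206,270). The right half shows the empty socket at (552,190), the jaw back against its end, and the dish hanging above at (560,80). Handing in.

```bash
python3 -c "
from plant import r
print(r.sign_off())"
```

```text
the job is handed in; nothing more can be done
None
```

The job is handed in: the jaw is drawn back about 19 mm, and the dish, turned a quarter turn anticlockwise, is held level about 10 cm above the stand with the bead about 2 mm off centre; the sign-off gave no verdict, and I did not measure the bystanders at the end.

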